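Line up the round-bottom flasks by size on their cork rings

TASK

Put the clean round-bottom flasks away in size order: take the four smaller ones from where they stand about the bench and set one on each of the four cork rings in the steel tray, so that the row steps down in size from the big flask that stands at one end of the tray - the next largest beside it, the smallest at the other end. Each flask must sit centred and upright in its ring, let go of; never tip a flask over on the way, and leave the big flask standing where it is.

Things in the scene. Friction and masses are not known exactly. Their poses are not given: they have to be found in the camera images.
- flask_25: Smallest of five round-bottom glass flasks (25 mL), loose, empty, 50 g: ball 41 mm across, bottom-heavy; straight neck 20 mm in diameter to grip from above (its top 35 mm), 78 mm tall. Origin: lowest point of the ball; z up through the neck. Starts upright on its own cork ring on the bench. Seated, its origin is 10.9 mm above the ring's underside.
- flask_50: Second smallest of five round-bottom glass flasks (50 mL), loose, empty, 70 g: ball 51 mm across, bottom-heavy; straight neck 22 mm in diameter to grip from above (its top 42 mm), 95 mm tall. Origin: lowest point of the ball; z up through the neck. Starts upright on its own cork ring on the bench. Seated, its origin is 13.0 mm above the ring's underside.
- flask_100: Middle-sized of five round-bottom glass flasks (100 mL), loose, empty, 90 g: ball 64 mm across, bottom-heavy; straight neck 25 mm in diameter to grip from above (its top 49 mm), 115 mm tall. Origin: lowest point of the ball; z up through the neck. Starts upright on its own cork ring on the bench. Seated, its origin is 14.7 mm above the ring's underside.
- flask_250: Second largest of five round-bottom glass flasks (250 mL), loose, empty, 150 g: ball 85 mm across, bottom-heavy; straight neck 32 mm in diameter to grip from above (its top 58 mm), 145 mm tall. Origin: lowest point of the ball; z up through the neck. Starts upright on its own cork ring on the bench. Seated, its origin is 16.3 mm above the ring's underside.
- seat_1: End cork ring of the four alike, seat_1 to seat_4 in sequence 82 mm apart in a straight steel tray (338 x 92 mm, rim 12 mm high). Fixed; round section, 70 mm across, 22 mm high, hole 26 mm wide in which any of the balls centres itself. Origin: centre of its underside, 2 mm above the bench.
- seat_2: Inner cork ring of the four alike, seat_1 to seat_4 in sequence 82 mm apart in a straight steel tray (338 x 92 mm, rim 12 mm high). Fixed; round section, 70 mm across, 22 mm high, hole 26 mm wide in which any of the balls centres itself. Origin: centre of its underside, 2 mm above the bench.
- seat_3: Inner cork ring of the four alike, seat_1 to seat_4 in sequence 82 mm apart in a straight steel tray (338 x 92 mm, rim 12 mm high). Fixed; round section, 70 mm across, 22 mm high, hole 26 mm wide in which any of the balls centres itself. Origin: centre of its underside, 2 mm above the bench.
- seat_4: End cork ring of the four alike, seat_1 to seat_4 in sequence 82 mm apart in a straight steel tray (338 x 92 mm, rim 12 mm high). Fixed; round section, 70 mm across, 22 mm high, hole 26 mm wide in which any of the balls centres itself. Origin: centre of its underside, 2 mm above the bench.
- flask_500: Largest flask (500 mL), ball 105 mm across, neck 34 mm, with its own cork ring as one loose piece on the bench, in line with the row, 105 mm beyond the end ring at one or the other end of the tray (a brown bottle stands at the other end). Origin: centre of its ring's underside; mouth 192 mm above. Marks the large end of the row; not to be moved.
Not all that is in view belongs to the job. Leave any purple look-alike of the flask_250 alone.

How it is judged:
By the outcome, as a careful person would: the job done as asked, in the order asked, and still so for the second after the job is handed in, with the robot touching nothing.
It also fails if it takes over 128 s, if anything falls off the work surface, if the arm or the gripper's body presses on something with over 40 N, if the wrist force passes 120 N, or if a joint passes its speed limit or range.

ROBOT

A 6-joint arm with a two-finger parallel gripper is mounted at the origin on the work surface; the furniture and walls round the work are solid. World frame = base frame: x ahead of the robot, y to its left, z up, the work surface at z = 0. Lengths are in m, angles in rad, forces in N, time in s.
With the tool pointing down it reaches from about 0.325 to 0.875 m from the base axis. Payload 4.4 kg.
Tool frame: the origin (TCP) lies midway between the tips of the shut fingers; the grasp point (between the pads) lies 19 mm behind it; z points along the fingers, y is the line along which they close (so a half turn about z gives the same grasp; the last joint's range is limited). The gripper opens to 85 mm and grips with 20 to 120 N. Pads are 22 mm wide; open, the fingers measure 114 mm over their backs; the gripper's body (76 mm by 85 mm) begins 54 mm behind the grasp point. The pads swing forward as they close: fully open they stand 13 mm farther back than shut.
Start: joints at [-1.444, 0.207, 1.542, -0, 1.393, -0.15], TCP at [0.158, -0.553, 0.231] pointing down, gripper open.
Joint ranges: [-2.73, 2.73], [-0.86, 2.22], [0.23, 2.46], [-1.11, 4.25], [0.08, 2.63], [-2.82, 2.82]. Speed limits (rad/s): [2.79, 2.79, 3.14, 3.14, 3.14, 3.14].

INTERFACE

Orientations are given as a unit quaternion [w, x, y, z].
In Python, from rig import state, capture, camera_info, job_done gives the robot as it stands. The module is installed in compiled form; this text tells all that it offers.
- The arm moves only by the shell command python3 -m inch 'ROWS' [FORCE]. ROWS is a JSON object of lists of equal length, an entry for each row: "hand": the closure in counts, from 0 (fully open) to 255 (shut); "translation": the shift along the world's x, y, z in m, a list of three; "turn": the turn, a rotation vector about the world's x, y, z in rad, a list of three. In form: {"hand": [hand, ...], "translation": [[tx, ty, tz], ...], "turn": [[ax, ay, az], ...]}. A call has 1 to 20 rows; each row shifts and turns the commanded pose from where the row before left it; what a row does not reach is not made up. A row lasts 1/8 s, in which the tool goes at most 62.5 mm and 10.7 degrees, less where a joint would pass 70% of its speed; a pose out of reach is approached as far as the arm can. A call is refused whole if a number of a shift passes 0.0625 or a number of a turn 0.188, either way. A call with a gripper value outside its range is refused whole. The fingers move at their own pace and stop on an object; FORCE is the grip in N (left out, the last holds). Time passes only in rows, so rows that do not move let the fingers close. It gives the time, the measured TCP pose, the force, the opening and the grip force at its end, in the units of the state.
- state(): the state, without advancing time (a new reading comes with each control period).
- capture(name): name is "scene" or "side" or "wrist"; returns the picture (420x560x3 uint8, blue, green, red); there is no depth.
- camera_info(name): a dict with "fovy" (degrees; the focal length in pixels is half the picture's height over the tangent of half this angle, whatever the lens; pixels are square), "cx", "cy" (the principal point, pixels), "extrinsics" (4x4, takes a point from world to camera coordinates); the wrist camera has in their place "hand_eye" (4x4, takes a point from camera to tool coordinates, whose origin is the TCP and whose axes are the flange's). Camera axes: x right, y up, looking along -z (the intrinsics and any distortion apply to the point x, -y, -z); pixel columns grow to the right and rows downward; lengths in m; the calibration is good to about 2 mm. A picture is of the moment at which its call begins: read the wrist's pose just before it. camera_info takes no time and is no camera call.
- job_done(): hands the job in; it is judged then, once.
The state is a dict: "clock": time; "q": joint angles; "joint_vel": joint speeds; "joint_torque": joint torques, N m; "position": TCP position; "ee_rot": TCP orientation; "ft_force": force on the tool from outside, world axes, zero at the start; "wrist_torque": the same for the moment, N m; "finger_gap": opening from 0.0 (shut) to 1.0 (fully open); "finger_force": force on a finger pad.
Only numpy, scipy, OpenCV 4.12 (cv2) and the standard library are available. Lean on these libraries where they do the work, as an engineer would, in place of code of your own. Each camera call takes 0.05 s, during which the arm holds its last target. There are 200 camera calls.

## Working session

There is one attempt and no reset: what is moved stays moved. The work goes in short steps, Python scripts to look and compute and a shell command to move; the robot and the scene stay as the last step left them, time stands still between calls to the robot, and variables do not carry over. Pictures are saved under pics/ and viewed, at most 17 in all, crops included, and the job is handed in when it is done.

```bash
mkdir -p pics; python3 - <<'E'
from rig import *
import cv2,numpy as np
s=state();print(s)
for n in("scene","side","wrist"):
    cv2.imwrite(f"pics/{n}0.png",capture(n)); print(n,camera_info(n))
E
```

```text
{'clock': 0.0, 'q': array([-1.44351327e+00,  2.07476338e-01,  1.54301024e+00, -1.91125833e-05,
        1.39347682e+00, -1.50500733e-01]), 'joint_vel': array([ 5.15706922e-04,  1.14513444e-03,  4.84110811e-04,  5.31976767e-04,
       -1.09656060e-03, -8.41800439e-05]), 'joint_torque': array([-4.49264935e-04, -3.83041263e+01, -2.91596013e+01, -2.88261235e-04,
        1.06232459e-02, -8.96601023e-06]), 'position': array([ 0.1575623 , -0.55218074,  0.23006708]), 'ee_rot': array([-1.18540010e-03,  9.90369086e-01,  1.38447351e-01,  4.35665486e-06]), 'ft_force': array([0.12131518, 0.66934992, 0.05220842]), 'wrist_torque': array([-0.01463681,  0.02803934,  0.06308384]), 'finger_force': 0.0, 'finger_gap': 0.9975569578222555}
scene {'fovy': 44.79717571221924, 'cx': 276.7066262984584, 'cy': 199.97681864922657, 'extrinsics': array([[-0.26619739, -0.96390551,  0.0050111 , -0.02580879],
       [ 0.70223154, -0.19036561,  0.68602609, -0.40166013],
       [-0.66031039,  0.18613731,  0.72755968, -1.35859024],
       [ 0.        ,  0.        ,  0.        ,  1.        ]])}
side {'fovy': 51.64876906624326, 'cx': 284.9089264524922, 'cy': 215.85265203125186, 'extrinsics': array([[ 7.13955892e-01,  7.00190421e-01, -5.99156995e-04,
        -2.42857588e-01],
       [-5.04312326e-01,  5.14820148e-01,  6.93274328e-01,
         2.95904267e-01],
       [ 4.85732501e-01, -4.94665129e-01,  7.20673538e-01,
        -2.00154487e+00],
       [ 0.00000000e+00,  0.00000000e+00,  0.00000000e+00,
         1.00000000e+00]])}
wrist {'fovy': 60.60254405591796, 'cx': 276.5336525170597, 'cy': 211.12318192108557, 'hand_eye': array([[ 5.80641587e-05,  9.58673909e-01,  2.84507176e-01,
         7.09772415e-02],
       [ 9.99999692e-01, -2.78462855e-04,  7.34220261e-04,
        -9.73398576e-04],
       [ 7.83102488e-04,  2.84507046e-01, -9.58673629e-01,
        -1.42374993e-01],
       [ 0.00000000e+00,  0.00000000e+00,  0.00000000e+00,
         1.00000000e+00]])}
```

View pics/scene0.png

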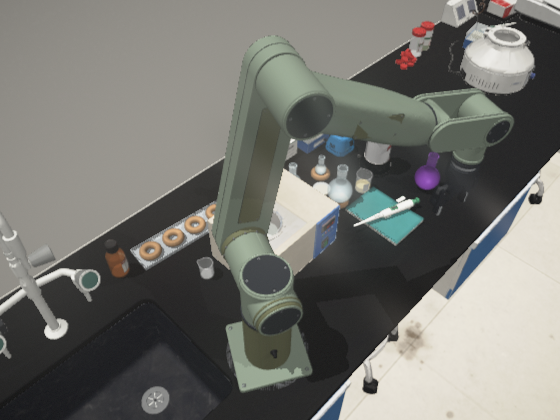

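View pics/side0.png

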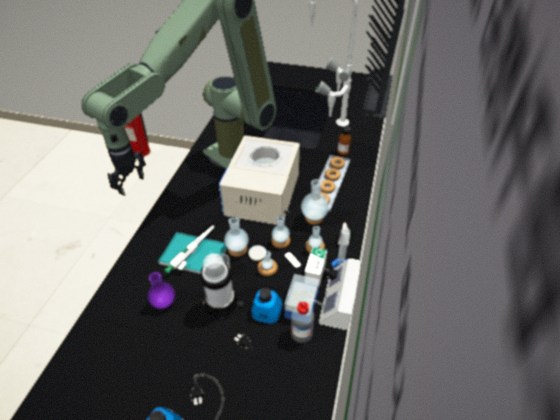

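The side view shows the big flask at about (315,205) at the near end of the tray. There are candidate flasks at (236,240), (281,235), (316,240) and (267,265), and the purple look-alike is at (160,293). The brown bottle stands at the far end, at (344,142). I'll enlarge this area.

```bash
cat > h.py <<'E'
from rig import *
import numpy as np,cv2
from scipy.spatial.transform import Rotation as R
def K(ci): return 210/np.tan(np.radians(ci["fovy"])/2)
def cw(n,s=None):  # camera->world 4x4
    ci=camera_info(n)
    if n!="wrist": return np.linalg.inv(ci["extrinsics"]),ci
    s=s or state(); T=np.eye(4); w,x,y,z=s["ee_rot"]; T[:3,:3]=R.from_quat([x,y,z,w]).as_matrix(); T[:3,3]=s["position"]
    return T@ci["hand_eye"],ci
def ray(n,u,v,T=None):
    if T is None: T,ci=cw(n)
    else: ci=camera_info(n)
    f=K(ci); d=T[:3,:3]@np.array([(u-ci["cx"])/f,-(v-ci["cy"])/f,-1]); return T[:3,3],d
def onz(n,u,v,z,T=None):
    o,d=ray(n,u,v,T); return (o+d*(z-o[2])/d[2]).round(4)
def proj(n,p,T=None):
    if T is None: T,ci=cw(n)
    else: ci=camera_info(n)
    c=np.linalg.inv(T)@np.r_[p,1]; f=K(ci); return np.array([ci["cx"]-f*c[0]/c[2],ci["cy"]+f*c[1]/c[2]]).round(1)
def tri(*rs):
    A=sum(np.eye(3)-np.outer(d,d)/(d@d) for o,d in rs); b=sum((np.eye(3)-np.outer(d,d)/(d@d))@o for o,d in rs); return np.linalg.solve(A,b)
E
python3 - <<'E'
from h import *
a=cv2.imread("pics/side0.png")[125:285,205:365]
cv2.imwrite("pics/sc.png",cv2.resize(a,(600,600),interpolation=cv2.INTER_CUBIC))
a=cv2.imread("pics/scene0.png")[120:290,90:390]
cv2.imwrite("pics/cc.png",cv2.resize(a,(800,453),interpolation=cv2.INTER_CUBIC))
for p in [(238,255),(281,244),(315,250),(268,272),(161,305),(315,220)]: print(p,onz("side",*p,0.01))
for p in [(150,250),(172,238),(194,224),(216,211),(340,197),(320,175),(427,188)]: print(p,onz("scene",*p,.015))
E
```

```text
(238, 255) [ 0.4841 -0.3886  0.01  ]
(281, 244) [ 0.5584 -0.2432  0.01  ]
(315, 250) [ 0.6672 -0.1767  0.01  ]
(268, 272) [ 0.6159 -0.3655  0.01  ]
(161, 305) [ 0.4615 -0.7037  0.01  ]
(315, 220) [ 0.567  -0.0642  0.01  ]
(150, 250) [0.4098 0.2649 0.015 ]
(172, 238) [0.4395 0.1934 0.015 ]
(194, 224) [0.4789 0.1176 0.015 ]
(216, 211) [0.516  0.0386 0.015 ]
(340, 197) [ 0.469  -0.3789  0.015 ]
(320, 175) [ 0.5887 -0.348   0.015 ]
(427, 188) [ 0.4308 -0.6841  0.015 ]
```

View pics/sc.png

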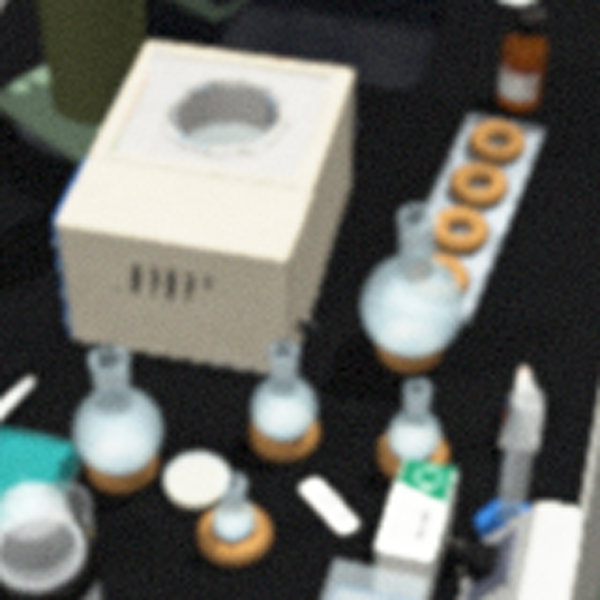

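View pics/cc.png

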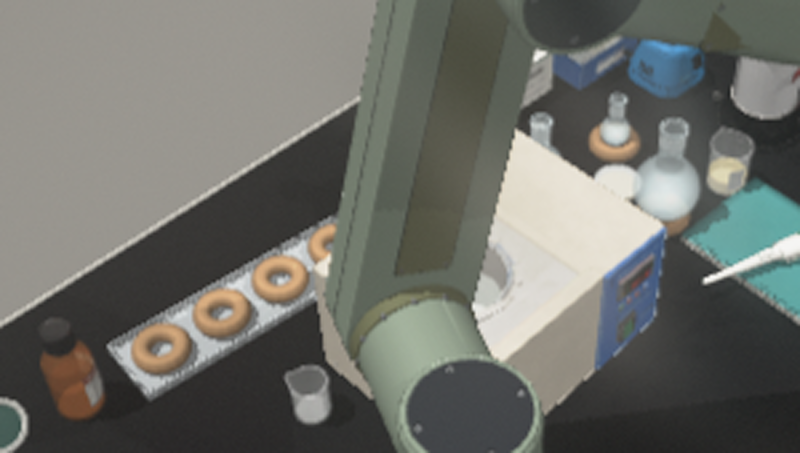

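Sizes by pixel position in the side view:
- (236,240): largest loose clear flask, so flask_250
- (281,235): flask_100
- (316,240): flask_50
- (267,265): flask_25
- (160,293): purple, the decoy to leave alone

The 500 stands at the robot-right end of the tray, so that end ring takes the 250 and the ring by the bottle takes the 25. Next I'll move above the flasks and look with the wrist camera.

```bash
python3 -m inch '{"hand":[0,0,0,0,0,0,0,0,0,0,0,0,0,0],"translation":[[0,0,0.06],[0,0,0.06],[0.036,0.026,0],[0.036,0.026,0],[0.036,0.026,0],[0.036,0.026,0],[0.036,0.026,0],[0.036,0.026,0],[0.036,0.026,0],[0.036,0.026,0],[0.036,0.026,0],[0.036,0.026,0],[0,0,0],[0,0,0]],"turn":[[0,0,0],[0,0,0],[0,0,0.173],[0,0,0.173],[0,0,0.173],[0,0,0.173],[0,0,0.173],[0,0,0.173],[0,0,0.173],[0,0,0.173],[0,0,0.173],[0,0,0.173],[0,0,0],[0,0,0]]}' 60
python3 - <<'E'
from h import *
s=state();T,_=cw("wrist",s);a=capture("wrist");np.save("T1.npy",T);cv2.imwrite("pics/w1.png",a);cv2.imwrite("pics/s1.png",capture("scene"))
print(T[:3,3],s["q"])
E
```

```text
clock: 1.9
position: [0.5173, -0.293, 0.3508]
ee_rot: [-0.001, 0.537, 0.843, -0.0]
ft_force: [0.2, -0.1, -0.2]
finger_gap: 1.0
finger_force: 0.0
[ 0.4856969  -0.22705122  0.49317929] [-6.60489624e-01  1.85999538e-01  1.32306783e+00 -6.55089230e-04
  1.63365777e+00 -1.09686911e+00]
```

View pics/w1.png

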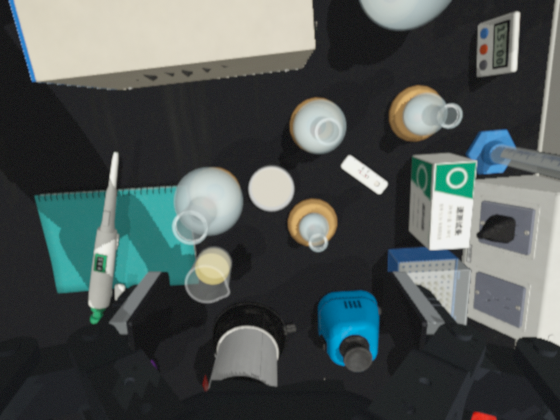

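The wrist view shows these mouth and ball pixels:
- flask_250: mouth (191,227), ball (209,201)
- flask_100: mouth (328,130), ball (318,126)
- flask_50: mouth (451,115), ball (423,115)
- flask_25: mouth (318,241), ball (314,225)

I'll cross-check mouth against ball in world coordinates, and look at the tray.

```bash
python3 - <<'E'
from h import *
T=np.load("T1.npy")
for n,m,zm,b,zb in [("250",(191,227),.161,(209,201),.059),("100",(328,130),.13,(318,126),.047),("50",(451,115),.108,(423,115),.0385),("25",(318,241),.089,(314,225),.031)]:
    print(n,onz("wrist",*m,zm,T),onz("wrist",*b,zb,T))
a=cv2.imread("pics/w1.png");
c=lambda u,v:cv2.resize(a[v-50:v+50,u-66:u+66],(396,300),interpolation=cv2.INTER_CUBIC)
cv2.imwrite("pics/m.png",np.vstack([np.hstack([c(200,215),c(325,130)]),np.hstack([c(435,115),c(315,230)])]))
E
```

```text
250 [ 0.4574 -0.3658  0.161 ] [ 0.4567 -0.3668  0.059 ]
100 [ 0.5408 -0.2269  0.13  ] [ 0.5403 -0.2277  0.047 ]
50 [ 0.6525 -0.1596  0.108 ] [ 0.6516 -0.1618  0.0385]
25 [ 0.596  -0.3478  0.089 ] [ 0.5965 -0.3467  0.031 ]
```

View pics/m.png

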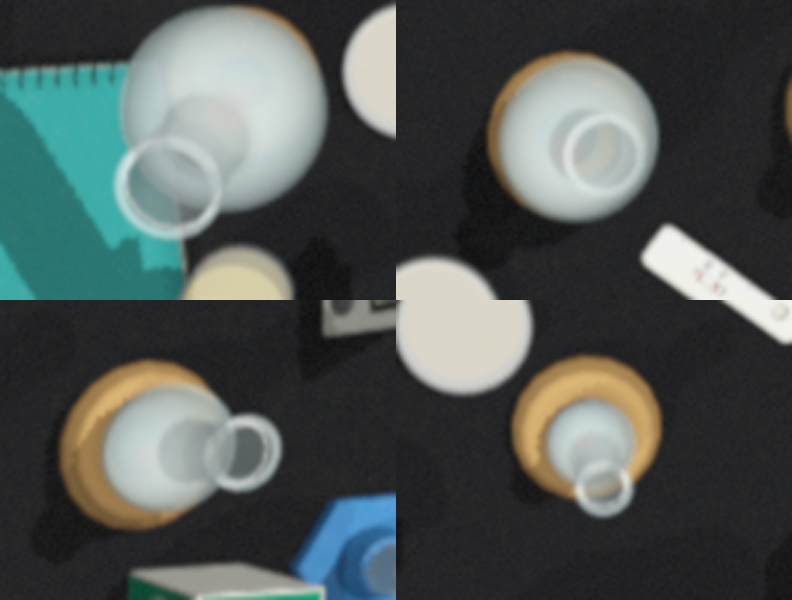

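```bash
python3 -m inch '{"hand":[0,0,0,0,0,0,0,0,0,0],"translation":[[-0.007,0.049,0],[-0.007,0.049,0],[-0.007,0.049,0],[-0.007,0.049,0],[-0.007,0.049,0],[-0.007,0.049,0],[-0.007,0.049,0],[-0.007,0.049,0],[0,0,0],[0,0,0]],"turn":[[0,0,0],[0,0,0],[0,0,0],[0,0,0],[0,0,0],[0,0,0],[0,0,0],[0,0,0],[0,0,0],[0,0,0]]}'
python3 - <<'E'
from h import *
s=state();T,_=cw("wrist",s);a=capture("wrist");np.save("T2.npy",T);cv2.imwrite("pics/w2.png",a)
E
```

```text
clock: 3.25
position: [0.4617, 0.098, 0.3514]
ee_rot: [0.0, 0.538, 0.843, -0.0]
ft_force: [-0.4, -0.2, -0.1]
finger_gap: 0.999
finger_force: 0.0
```

View pics/w2.png

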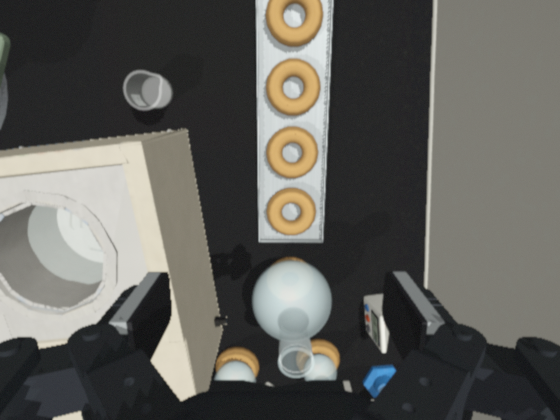

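The wrist view shows tray rings at about (294,15), (293,87), (292,153) and (291,211), with the 500 below them at (292,300). I'll fit the ring centres by colour.

```bash
python3 - <<'E'
from h import *
T=np.load("T2.npy");a=cv2.imread("pics/w2.png")
h=cv2.cvtColor(a,cv2.COLOR_BGR2HSV);m=cv2.inRange(h,(8,70,80),(25,255,255));m[250:]=0;m[:,:230]=0;m[:,350:]=0
P=[]
for c in cv2.findContours(m,cv2.RETR_EXTERNAL,cv2.CHAIN_APPROX_NONE)[0]:
    if cv2.contourArea(c)<500: continue
    H=cv2.convexHull(c); (x,y),ax,_=cv2.fitEllipse(H); p=onz("wrist",x,y,.013,T);P.append(p);print((x,y),ax,p)
P=np.array(P); print(np.linalg.norm(np.diff(P,axis=0),axis=1))
q=onz("wrist",293,300,.075,T);print("500",q)
E
```

```text
(290.7149658203125, 211.05516052246094) (46.6710205078125, 48.64445877075195) [0.5073 0.0436 0.013 ]
(291.684326171875, 151.8810577392578) (50.53657531738281, 51.437103271484375) [0.473  0.1182 0.013 ]
(292.7001953125, 86.5661849975586) (53.38170623779297, 56.53187561035156) [0.4385 0.1928 0.013 ]
(293.9078369140625, 14.372563362121582) (56.3426513671875, 62.86856460571289) [0.4043 0.2673 0.013 ]
[0.08210755 0.0821913  0.08197494]
500 [ 0.5526 -0.0492  0.075 ]
```

```bash
python3 -m inch '{"hand":[0,0,0,0,0,0,0,0,0,0,0,0,0,0],"translation":[[-0.0005,-0.0515,0],[-0.0005,-0.0515,0],[-0.0005,-0.0515,0],[-0.0005,-0.0515,0],[-0.0005,-0.0515,0],[-0.0005,-0.0515,0],[-0.0005,-0.0515,0],[-0.0005,-0.0515,0],[-0.0005,-0.0515,0],[0,0,-0.05],[0,0,-0.05],[0,0,-0.05],[0,0,0],[0,0,0]],"turn":[[0,0,0],[0,0,0],[0,0,0],[0,0,0],[0,0,0],[0,0,0],[0,0,0],[0,0,0],[0,0,0],[0,0,0],[0,0,0],[0,0,0],[0,0,0],[0,0,0]]}'
python3 - <<'E'
from h import *
s=state();T,_=cw("wrist",s);a=capture("wrist");cv2.imwrite("pics/w3.png",a)
print(proj("wrist",(.457,-.366,.161),T))
E
```

```text
clock: 5.05
position: [0.4574, -0.3664, 0.2033]
ee_rot: [0.001, 0.538, 0.843, -0.0]
ft_force: [-0.0, -0.3, 0.3]
finger_gap: 1.004
finger_force: 0.0
[278.2 242.9]
```

View pics/w3.png

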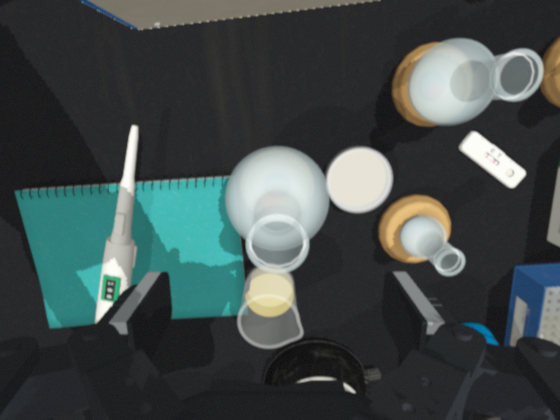

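The mouth is at (277,243), against a predicted (278,243), so the position is confirmed. Now I'll descend, grip and lift.

```bash
python3 -m inch '{"hand":[0,0,0,255,255,255,255,255,255,255],"translation":[[0,0,-0.045],[0,0,-0.04],[0,0,0],[0,0,0],[0,0,0],[0,0,0],[0,0,0],[0,0,0],[0,0,0],[0,0,0]],"turn":[[0,0,0],[0,0,0],[0,0,0],[0,0,0],[0,0,0],[0,0,0],[0,0,0],[0,0,0],[0,0,0],[0,0,0]]}' 40
python3 -m inch '{"hand":[255,255,255,255,255,255,255,255],"translation":[[0,0,0.02],[0,0,0.04],[0,0,0.045],[0,0,0.045],[0,0,0.045],[0,0,0.045],[0,0,0],[0,0,0]],"turn":[[0,0,0],[0,0,0],[0,0,0],[0,0,0],[0,0,0],[0,0,0],[0,0,0],[0,0,0]]}' 40
```

```text
clock: 6.35
position: [0.458, -0.3657, 0.1184]
ee_rot: [0.002, 0.537, 0.844, -0.001]
ft_force: [-0.6, 0.0, 6.8]
finger_gap: 0.365
finger_force: 39.3
clock: 7.35
position: [0.4568, -0.3639, 0.3549]
ee_rot: [-0.001, 0.537, 0.844, 0.0]
ft_force: [0.8, 0.6, -1.5]
finger_gap: 0.365
finger_force: 39.9
```

```bash
python3 -m inch '{"hand":[255,255,255,255,255,255,255,255,255,255,255,255,255,255,255],"translation":[[0.005,0.02,0],[0.005,0.04,0],[0.005,0.05,0],[0.005,0.05,0],[0.005,0.05,0],[0.005,0.05,0],[0.005,0.05,0],[0.005,0.05,0],[0.005,0.03,0],[0.005,0.02,0],[0,0,-0.04],[0,0,-0.05],[0,0,-0.05],[0,0,0],[0,0,0]],"turn":[[0,0,0],[0,0,0],[0,0,0],[0,0,0],[0,0,0],[0,0,0],[0,0,0],[0,0,0],[0,0,0],[0,0,0],[0,0,0],[0,0,0],[0,0,0],[0,0,0],[0,0,0]]}'
python3 - <<'E'
from h import *
s=state();T,_=cw("wrist",s);a=capture("wrist");cv2.imwrite("pics/w4.png",a)
E
```

```text
clock: 9.22
position: [0.5076, 0.046, 0.2174]
ee_rot: [0.0, 0.537, 0.844, 0.0]
ft_force: [0.7, 0.4, -0.1]
finger_gap: 0.362
finger_force: 40.2
```

View pics/w4.png

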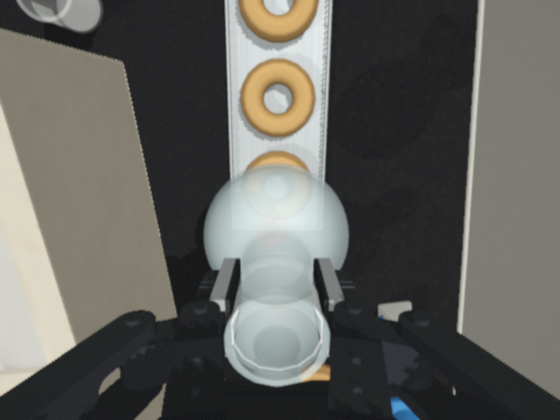

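The flask hangs upright over the seat, ball at (277,235) and mouth at (277,342). I'll lower it.

```bash
python3 -m inch '{"hand":[255,255,255,255,255],"translation":[[0,-0.002,-0.045],[0,0,-0.035],[0,0,-0.01],[0,0,-0.005],[0,0,0]],"turn":[[0,0,0],[0,0,0],[0,0,0],[0,0,0],[0,0,0]]}'
```

```text
clock: 9.9
position: [0.5087, 0.0434, 0.123]
ee_rot: [0.001, 0.537, 0.844, 0.001]
ft_force: [0.0, 0.0, -1.5]
finger_gap: 0.368
finger_force: 40.3
```

```bash
python3 -m inch '{"hand":[255,255,255],"translation":[[-0.001,0,-0.002],[0,0,0],[0,0,0]],"turn":[[0,0,0],[0,0,0],[0,0,0]]}'
```

```text
clock: 10.28
position: [0.5078, 0.0435, 0.1209]
ee_rot: [0.002, 0.537, 0.844, 0.001]
ft_force: [0.9, 0.8, 5.0]
finger_gap: 0.364
finger_force: 40.9
```

```bash
python3 -m inch '{"hand":[120,0,0,0,0,0,0,0,0],"translation":[[0,0,0],[0,0,0],[0,0,0],[0,0,0.02],[0,0,0.05],[0,0,0.06],[0,0,0.06],[0,0,0],[0,0,0]],"turn":[[0,0,0],[0,0,0],[0,0,0],[0,0,0],[0,0,0],[0,0,0],[0,0,0],[0,0,0],[0,0,0]]}'
python3 - <<'E'
from h import *
s=state();T,_=cw("wrist",s);a=capture("wrist");cv2.imwrite("pics/w5.png",a)
print(proj("wrist",(.5073,.0436,.1633),T),proj("wrist",(.5073,.0436,.061),T))
E
```

```text
clock: 11.4
position: [0.5058, 0.0436, 0.3087]
ee_rot: [-0.0, 0.537, 0.844, -0.0]
ft_force: [-0.6, -0.7, -1.3]
finger_gap: 0.996
finger_force: 0.0
[279.8 198.5] [279.2 175.4]
```

View pics/w5.png

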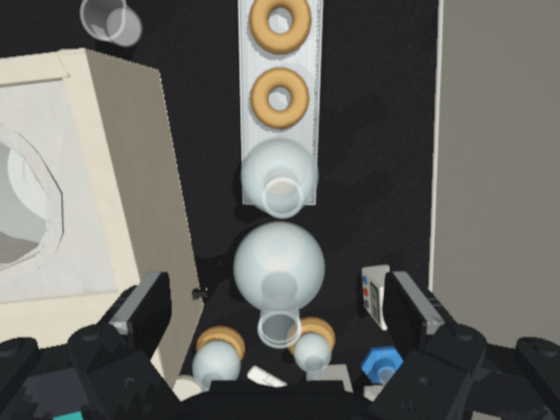

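The flask is seated: mouth (282,196) and ball (279,177), against predicted (280,198) and (279,175). Next is flask_100.

```bash
python3 -m inch '{"hand":[0,0,0,0,0,0,0,0,0,0,0,0],"translation":[[0.0057,-0.0452,0],[0.0057,-0.0452,0],[0.0057,-0.0452,0],[0.0057,-0.0452,0],[0.0057,-0.0452,0],[0.0057,-0.0452,0],[0,0,0],[0,0,-0.06],[0,0,-0.06],[0,0,-0.04],[0,0,0],[0,0,0]],"turn":[[0,0,0],[0,0,0],[0,0,0],[0,0,0],[0,0,0],[0,0,0],[0,0,0],[0,0,0],[0,0,0],[0,0,0],[0,0,0],[0,0,0]]}'
```

```text
clock: 12.95
position: [0.5411, -0.2274, 0.1503]
ee_rot: [0.001, 0.537, 0.844, 0.0]
ft_force: [1.4, 0.5, -0.1]
finger_gap: 0.996
finger_force: 0.0
```

```bash
python3 -m inch '{"hand":[0,0,0,255,255,255,255,255,255,255,255],"translation":[[0,0,-0.04],[0,0,-0.02],[0,0,0],[0,0,0],[0,0,0],[0,0,0],[0,0,0],[0,0,0],[0,0,0],[0,0,0],[0,0,0]],"turn":[[0,0,0],[0,0,0],[0,0,0],[0,0,0],[0,0,0],[0,0,0],[0,0,0],[0,0,0],[0,0,0],[0,0,0],[0,0,0]]}'
python3 -m inch '{"hand":[255,255,255,255,255,255,255,255],"translation":[[0,0,0.02],[0,0,0.04],[0,0,0.045],[0,0,0.045],[0,0,0.045],[0,0,0.045],[0,0,0],[0,0,0]],"turn":[[0,0,0],[0,0,0],[0,0,0],[0,0,0],[0,0,0],[0,0,0],[0,0,0],[0,0,0]]}'
```

```text
clock: 14.32
position: [0.5415, -0.2279, 0.0903]
ee_rot: [0.001, 0.537, 0.844, 0.0]
ft_force: [2.1, 1.4, 5.3]
finger_gap: 0.284
finger_force: 39.2
clock: 15.32
position: [0.5394, -0.2275, 0.3274]
ee_rot: [-0.002, 0.537, 0.843, -0.0]
ft_force: [-1.1, -0.8, -1.9]
finger_gap: 0.28
finger_force: 39.1
```

```bash
python3 -m inch '{"hand":[255,255,255,255,255,255,255,255,255,255,255,255,255,255,255,255],"translation":[[-0.0076,0.02,0],[-0.0076,0.035,0],[-0.0076,0.045,0],[-0.0076,0.05,0],[-0.0076,0.05,0],[-0.0076,0.05,0],[-0.0076,0.045,0],[-0.0076,0.03,0],[-0.0072,0.0205,0],[0,0,-0.04],[0,0,-0.05],[0,0,-0.05],[0,0,-0.05],[0,0,-0.03],[0,0,0],[0,0,0]],"turn":[[0,0,0],[0,0,0],[0,0,0],[0,0,0],[0,0,0],[0,0,0],[0,0,0],[0,0,0],[0,0,0],[0,0,0],[0,0,0],[0,0,0],[0,0,0],[0,0,0],[0,0,0],[0,0,0]]}'
```

```text
clock: 17.32
position: [0.4723, 0.1183, 0.11]
ee_rot: [0.0, 0.537, 0.844, 0.0]
ft_force: [-0.3, -0.5, 0.2]
finger_gap: 0.284
finger_force: 39.1
```

```bash
python3 -m inch '{"hand":[255,255,255,255],"translation":[[0.001,0,-0.01],[0,0,-0.007],[0,0,0],[0,0,0]],"turn":[[0,0,0],[0,0,0],[0,0,0],[0,0,0]]}'
```

```text
clock: 17.82
position: [0.4735, 0.1178, 0.0924]
ee_rot: [0.0, 0.537, 0.844, 0.0]
ft_force: [1.0, 0.0, -0.6]
finger_gap: 0.28
finger_force: 39.5
```

```bash
python3 -m inch '{"hand":[255,255,255],"translation":[[0,0,-0.001],[0,0,0],[0,0,0]],"turn":[[0,0,0],[0,0,0],[0,0,0]]}'
```

```text
clock: 18.2
position: [0.4738, 0.1181, 0.0921]
ee_rot: [0.0, 0.537, 0.844, 0.0]
ft_force: [-1.5, 0.7, 5.9]
finger_gap: 0.281
finger_force: 39.9
```

```bash
python3 -m inch '{"hand":[120,0,0,0,0,0,0,0,0,0],"translation":[[0,0,0],[0,0,0],[0,0,0],[0,0,0.02],[0,0,0.05],[0,0,0.06],[0,0,0.06],[0,0,0.03],[0,0,0],[0,0,0]],"turn":[[0,0,0],[0,0,0],[0,0,0],[0,0,0],[0,0,0],[0,0,0],[0,0,0],[0,0,0],[0,0,0],[0,0,0]]}'
python3 - <<'E'
from h import *
s=state();T,_=cw("wrist",s);a=capture("wrist");cv2.imwrite("pics/w6.png",a)
print(proj("wrist",(.5073,.0436,.1633),T),proj("wrist",(.5073,.0436,.061),T),proj("wrist",(.473,.1182,.132),T),proj("wrist",(.473,.1182,.049),T))
E
```

```text
clock: 19.45
position: [0.4726, 0.1177, 0.3097]
ee_rot: [-0.001, 0.537, 0.844, -0.001]
ft_force: [-0.6, -0.1, -0.8]
finger_gap: 1.0
finger_force: 0.0
[278.4 286.5] [278.3 244.2] [279.  188.9] [278.8 172.6]
```

View pics/w6.png

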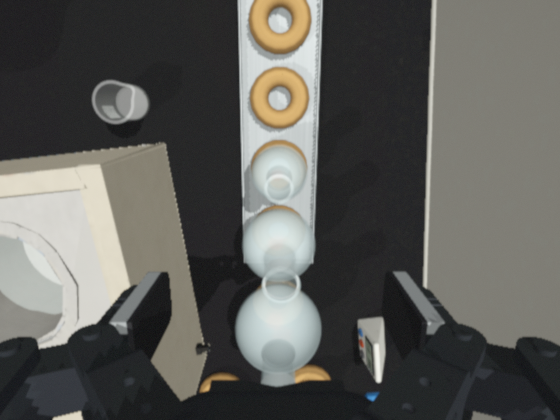

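The 250 and 100 are seated and in line: mouths (281,288) and (278,188), as predicted. Next is flask_50.

```bash
python3 -m inch '{"hand":[0,0,0,0,0,0,0,0,0,0,0,0,0],"translation":[[0.0255,-0.0398,0],[0.0255,-0.0398,0],[0.0255,-0.0398,0],[0.0255,-0.0398,0],[0.0255,-0.0398,0],[0.0255,-0.0398,0],[0.0255,-0.0398,0],[0,0,0],[0,0,-0.06],[0,0,-0.06],[0,0,-0.05],[0,0,0],[0,0,0]],"turn":[[0,0,0],[0,0,0],[0,0,0],[0,0,0],[0,0,0],[0,0,0],[0,0,0],[0,0,0],[0,0,0],[0,0,0],[0,0,0],[0,0,0],[0,0,0]]}'
python3 - <<'E'
from h import *
s=state();T,_=cw("wrist",s);a=capture("wrist");cv2.imwrite("pics/w7.png",a)
print(proj("wrist",(.652,-.1605,.108),T))
E
```

```text
clock: 21.12
position: [0.6526, -0.1605, 0.1429]
ee_rot: [0.001, 0.537, 0.844, 0.0]
ft_force: [0.2, 0.1, 0.3]
finger_gap: 0.998
finger_force: 0.0
[277.4 248.7]
```

View pics/w7.png

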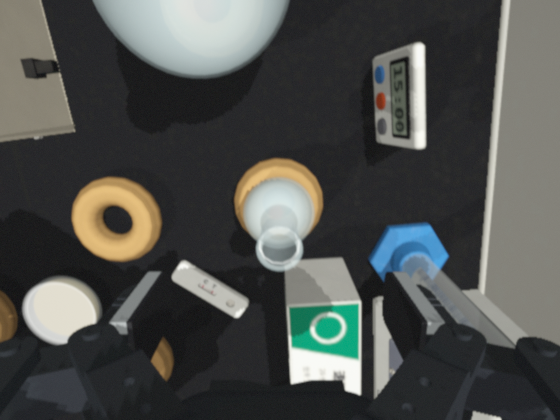

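```bash
python3 - <<'E'
from h import *
T,_=cw("wrist")
b=onz("wrist",287,262,0,T);print("box foot",b,onz("wrist",348,258,0,T))
for z in (.04,.06,.08,.1,.12): print(z,proj("wrist",(*b[:2],z),T), onz("wrist",430,268,z,T))
c=onz("wrist",409,255,.01,T);print("cyl",c,[(z,proj("wrist",(*c[:2],z),T)) for z in(.05,.1,.15,.2)])
f=np.array([.652,-.1605]);Y=np.array([.907,.421]);X=np.array([-.421,.907])
for p in (b,c,onz("wrist",348,258,0,T)): print((p[:2]-f)@Y,(p[:2]-f)@X)
E
```

```text
box foot [ 0.6858 -0.2099  0.    ] [ 0.732  -0.1841  0.    ]
0.04 [288.6 284.1] [ 0.7764 -0.1528  0.04  ]
0.06 [289.6 297.7] [ 0.7638 -0.1481  0.06  ]
0.08 [290.7 313.5] [ 0.7512 -0.1434  0.08  ]
0.1 [292.1 332. ] [ 0.7386 -0.1387  0.1   ]
0.12 [293.7 354.2] [ 0.726 -0.134  0.12 ]
cyl [ 0.773  -0.1571  0.01  ] [(0.05, array([428.5, 277.1])), (0.1, array([462.8, 316. ])), (0.15, array([517. , 377.3])), (0.2, array([615.2, 488.6]))]
0.009859199999999948 -0.05903559999999997
0.1111784 -0.04785719999999999
0.06262439999999997 -0.05508519999999999
```

The box is about 75 mm high and 55 mm to the side, and the cylinder is 111 mm away along the finger axis, so both are clear. Gripping.

```bash
python3 -m inch '{"hand":[0,0,0,255,255,255,255,255,255,255,255],"translation":[[0,0,-0.045],[0,0,-0.0265],[0,0,0],[0,0,0],[0,0,0],[0,0,0],[0,0,0],[0,0,0],[0,0,0],[0,0,0],[0,0,0]],"turn":[[0,0,0],[0,0,0],[0,0,0],[0,0,0],[0,0,0],[0,0,0],[0,0,0],[0,0,0],[0,0,0],[0,0,0],[0,0,0]]}'
python3 -m inch '{"hand":[255,255,255,255,255,255,255,255],"translation":[[0,0,0.02],[0,0,0.04],[0,0,0.045],[0,0,0.045],[0,0,0.045],[0,0,0.035],[0,0,0],[0,0,0]],"turn":[[0,0,0],[0,0,0],[0,0,0],[0,0,0],[0,0,0],[0,0,0],[0,0,0],[0,0,0]]}'
```

```text
clock: 22.55
position: [0.6531, -0.1608, 0.0709]
ee_rot: [0.001, 0.537, 0.844, 0.001]
ft_force: [0.9, 1.8, 5.6]
finger_gap: 0.244
finger_force: 39.2
clock: 23.55
position: [0.6507, -0.1606, 0.2982]
ee_rot: [-0.002, 0.537, 0.844, -0.001]
ft_force: [0.2, 0.6, -1.6]
finger_gap: 0.243
finger_force: 39.2
```

```bash
python3 -m inch '{"hand":[255,255,255,255,255,255,255,255,255,255,255,255,255,255,255,255,255],"translation":[[-0.0107,0.0177,0],[-0.0192,0.0318,0],[-0.0256,0.0424,0],[-0.0278,0.0459,0],[-0.0278,0.0459,0],[-0.0278,0.0459,0],[-0.0256,0.0424,0],[-0.0213,0.0353,0],[-0.0171,0.0283,0],[-0.0107,0.0177,0],[0,0,-0.04],[0,0,-0.05],[0,0,-0.05],[0,0,-0.04],[0,0,-0.03],[0,0,0],[0,0,0]],"turn":[[0,0,0],[0,0,0],[0,0,0],[0,0,0],[0,0,0],[0,0,0],[0,0,0],[0,0,0],[0,0,0],[0,0,0],[0,0,0],[0,0,0],[0,0,0],[0,0,0],[0,0,0],[0,0,0],[0,0,0]]}'
```

```text
clock: 25.68
position: [0.4381, 0.1924, 0.0898]
ee_rot: [-0.0, 0.537, 0.844, -0.0]
ft_force: [0.2, 0.2, -0.8]
finger_gap: 0.248
finger_force: 39.2
```

```bash
python3 -m inch '{"hand":[255,255,255,255,255],"translation":[[0,0.0004,-0.01],[0,0,-0.006],[0,0,-0.0015],[0,0,0],[0,0,0]],"turn":[[0,0,0],[0,0,0],[0,0,0],[0,0,0],[0,0,0]]}'
```

```text
clock: 26.3
position: [0.4396, 0.1927, 0.0732]
ee_rot: [0.001, 0.537, 0.844, 0.001]
ft_force: [1.7, -3.1, 5.0]
finger_gap: 0.244
finger_force: 39.8
```

```bash
python3 -m inch '{"hand":[120,0,0,0,0,0,0,0,0,0],"translation":[[0,0,0],[0,0,0],[0,0,0],[0,0,0.02],[0,0,0.05],[0,0,0.06],[0,0,0.06],[0,0,0.045],[0,0,0],[0,0,0]],"turn":[[0,0,0],[0,0,0],[0,0,0],[0,0,0],[0,0,0],[0,0,0],[0,0,0],[0,0,0],[0,0,0],[0,0,0]]}'
python3 - <<'E'
from h import *
s=state();T,_=cw("wrist",s);a=capture("wrist");cv2.imwrite("pics/w8.png",a)
print(proj("wrist",(.4385,.1928,.110),T),proj("wrist",(.4385,.1928,.0405),T))
E
```

```text
clock: 27.55
position: [0.4376, 0.1929, 0.3063]
ee_rot: [-0.001, 0.537, 0.844, -0.001]
ft_force: [-0.2, -0.2, 0.4]
finger_gap: 0.995
finger_force: 0.0
[279.  185.3] [278.8 172.4]
```

View pics/w8.png

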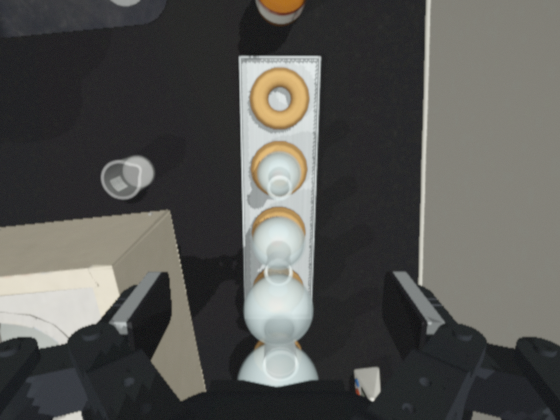

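The 50 is seated, with its mouth at (279,187) as predicted. The last one is flask_25.

```bash
python3 -m inch '{"hand":[0,0,0,0,0,0,0,0,0,0,0,0,0,0,0,0,0,0],"translation":[[0.0143,-0.0491,0],[0.0143,-0.0491,0],[0.0143,-0.0491,0],[0.0143,-0.0491,0],[0.0143,-0.0491,0],[0.0143,-0.0491,0],[0.0143,-0.0491,0],[0.0143,-0.0491,0],[0.0143,-0.0491,0],[0.0143,-0.0491,0],[0.0143,-0.0491,0],[0,0,0],[0,0,-0.06],[0,0,-0.06],[0,0,-0.05],[0,0,-0.019],[0,0,0],[0,0,0]],"turn":[[0,0,0],[0,0,0],[0,0,0],[0,0,0],[0,0,0],[0,0,0],[0,0,0],[0,0,0],[0,0,0],[0,0,0],[0,0,0],[0,0,0],[0,0,0],[0,0,0],[0,0,0],[0,0,0],[0,0,0],[0,0,0]]}'
python3 - <<'E'
from h import *
s=state();T,_=cw("wrist",s);a=capture("wrist");cv2.imwrite("pics/w9.png",a)
print(proj("wrist",(.5963,-.3473,.089),T))
E
```

```text
clock: 29.85
position: [0.5973, -0.3481, 0.1213]
ee_rot: [0.002, 0.537, 0.844, -0.0]
ft_force: [0.6, -0.3, 0.7]
finger_gap: 1.002
finger_force: 0.0
[277.5 248.7]
```

View pics/w9.png

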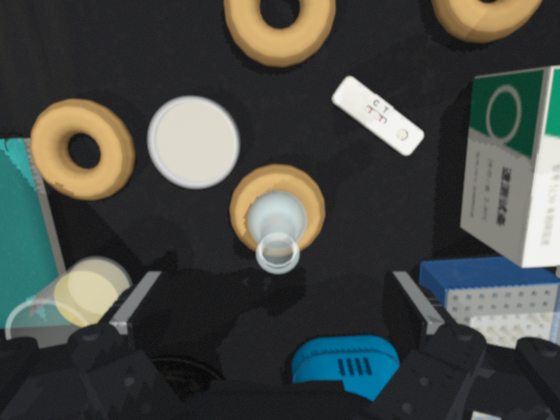

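```bash
python3 -m inch '{"hand":[0,0,0,255,255,255,255,255,255,255,255],"translation":[[0,-0.001,-0.04],[0,0,-0.025],[0,0,0],[0,0,0],[0,0,0],[0,0,0],[0,0,0],[0,0,0],[0,0,0],[0,0,0],[0,0,0]],"turn":[[0,0,0],[0,0,0],[0,0,0],[0,0,0],[0,0,0],[0,0,0],[0,0,0],[0,0,0],[0,0,0],[0,0,0],[0,0,0]]}' 30
python3 -m inch '{"hand":[255,255,255,255,255,255,255,255],"translation":[[0,0,0.02],[0,0,0.04],[0,0,0.045],[0,0,0.045],[0,0,0.045],[0,0,0.025],[0,0,0],[0,0,0]],"turn":[[0,0,0],[0,0,0],[0,0,0],[0,0,0],[0,0,0],[0,0,0],[0,0,0],[0,0,0]]}'
```

```text
clock: 31.28
position: [0.5967, -0.3483, 0.0544]
ee_rot: [0.001, 0.537, 0.844, 0.0]
ft_force: [3.5, 3.5, 4.9]
finger_gap: 0.223
finger_force: 29.7
clock: 32.28
position: [0.5943, -0.3478, 0.2712]
ee_rot: [-0.002, 0.537, 0.843, -0.0]
ft_force: [0.9, 0.8, -1.2]
finger_gap: 0.224
finger_force: 29.3
```

```bash
python3 -m inch '{"hand":[255,255,255,255,255,255,255,255,255,255,255,255,255,255,255,255,255,255,255,255],"translation":[[-0.0069,0.022,0],[-0.011,0.0351,0],[-0.0137,0.0439,0],[-0.0158,0.0505,0],[-0.0158,0.0505,0],[-0.0158,0.0505,0],[-0.0158,0.0505,0],[-0.0158,0.0505,0],[-0.0158,0.0505,0],[-0.0158,0.0505,0],[-0.0158,0.0505,0],[-0.0151,0.0483,0],[-0.0123,0.0395,0],[-0.0069,0.022,0],[0,0,-0.05],[0,0,-0.05],[0,0,-0.05],[0,0,-0.045],[0,0,0],[0,0,0]],"turn":[[0,0,0],[0,0,0],[0,0,0],[0,0,0],[0,0,0],[0,0,0],[0,0,0],[0,0,0],[0,0,0],[0,0,0],[0,0,0],[0,0,0],[0,0,0],[0,0,0],[0,0,0],[0,0,0],[0,0,0],[0,0,0],[0,0,0],[0,0,0]]}'
```

```text
clock: 34.78
position: [0.4035, 0.2667, 0.0787]
ee_rot: [0.0, 0.537, 0.844, -0.0]
ft_force: [-0.3, 0.3, -0.5]
finger_gap: 0.228
finger_force: 29.4
```

```bash
python3 -m inch '{"hand":[255,255,255,255,255],"translation":[[0.0005,0.0005,-0.012],[0,0,-0.008],[0,0,-0.002],[0,0,0],[0,0,0]],"turn":[[0,0,0],[0,0,0],[0,0,0],[0,0,0],[0,0,0]]}'
```

```text
clock: 35.4
position: [0.4044, 0.2676, 0.0568]
ee_rot: [0.0, 0.537, 0.844, 0.001]
ft_force: [0.2, 2.3, -0.0]
finger_gap: 0.226
finger_force: 29.8
```

```bash
python3 -m inch '{"hand":[255,255,255],"translation":[[0,0,-0.001],[0,0,0],[0,0,0]],"turn":[[0,0,0],[0,0,0],[0,0,0]]}'
```

```text
clock: 35.78
position: [0.4047, 0.2679, 0.0561]
ee_rot: [0.0, 0.537, 0.844, 0.001]
ft_force: [0.7, 4.0, 5.8]
finger_gap: 0.227
finger_force: 30.2
```

```bash
python3 -m inch '{"hand":[120,0,0,0,0,0,0,0,0,0,0],"translation":[[0,0,0],[0,0,0],[0,0,0],[0,0,0.02],[0,0,0.05],[0,0,0.06],[0,0,0.06],[0,0,0.06],[0.02,-0.04,0.03],[0,0,0],[0,0,0]],"turn":[[0,0,0],[0,0,0],[0,0,0],[0,0,0],[0,0,0],[0,0,0],[0,0,0],[0,0,0],[0,0,0],[0,0,0],[0,0,0]]}'
python3 - <<'E'
from h import *
s=state();T,_=cw("wrist",s);a=capture("wrist");b=capture("side")[115:265,260:400]
cv2.imwrite("pics/w10.png",np.hstack([cv2.resize(a,(448,336)),cv2.resize(b,(314,336),interpolation=cv2.INTER_CUBIC)]))
for p,z,c in [((.5073,.0436),.163,.061),((.473,.1182),.132,.049),((.4385,.1928),.11,.0405),((.4043,.2673),.091,.033)]: print(.8*proj("wrist",(*p,z),T),.8*proj("wrist",(*p,c),T))
E
```

```text
clock: 37.15
position: [0.423, 0.2269, 0.334]
ee_rot: [-0.001, 0.537, 0.843, -0.001]
ft_force: [-0.0, -0.2, 0.1]
finger_gap: 1.001
finger_force: 0.0
[221.6  302.24] [221.76 257.44]
[222.08 234.56] [222.08 208.8 ]
[222.32 171.04] [222.32 158.16]
[222.72 107.12] [222.64 104.24]
```

View pics/w10.png

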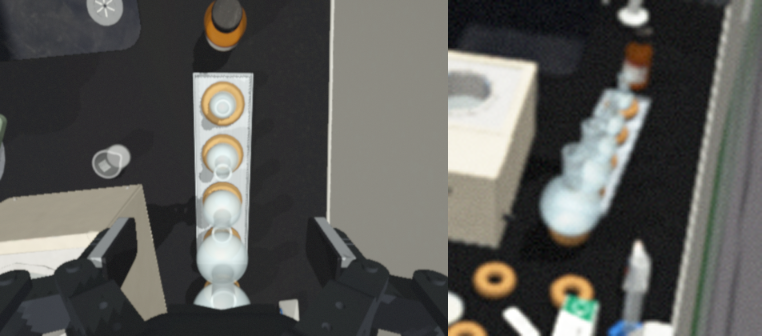

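The four flasks are seated and upright in descending order, with mouths at (222,106), (222,171), (222,234) and below, all as predicted. The 500 has not moved and the gripper is clear.

```bash
python3 -c "
from rig import *
print(job_done())"
```

```text
the job is handed in; nothing more can be done
None
```

The job is handed in: the four smaller flasks sit released and upright in the tray rings, stepping down 250, 100, 50, 25 mL from the big flask, which was not moved; the arm's clock read about 37 s of the 128 s allowed.

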